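# Set out the bench for making up a solution

### The job

Set out the bench for making up a solution: stand the larger of the two beakers in the middle of the magnetic stirrer's round plate, then cover its mouth completely with the watch glass that is waiting on the cork ring. Put the white porcelain weighing dish in the middle of the balance's pan, and stand the screw-capped jar on the bench between the stirrer and the balance, equally far from both. Set everything down upright without dropping it, and leave the small beaker, the conical flask and the dropper bottle standing where they are.

Things in the scene. Friction and masses are not known exactly. Their poses are not given: they have to be found in the camera images.
- stirrer: magnetic stirrer, fixed: low white box with a round steel plate, 116 mm across, and a black knob and switch on the strip in front of it (-x of its frame). Origin on the bench under the plate's centre, z up; flat top of the plate 55 mm above the bench. Reaches 102 mm in front of the plate's centre, 60 mm behind, 62 mm to each side. Stands left or right, turned up to 0.2 rad
- balance: laboratory balance, fixed: white case, sloping display in front (-x of its frame), round flat steel pan, 110 mm across. Origin on the bench under the pan's centre, z up; top of the pan 66 mm above the bench, does not give. The case, lower than the pan, reaches 120 mm in front of the pan's centre, 70 mm behind, 75 mm to each side. On the other side from the stirrer, turned up to 0.2 rad
- beaker: the larger glass beaker, empty: 50 mm outside diameter (53 mm at the lip), 70 mm tall, wall 2.5 mm, about 60 g; best gripped in its upper third. Stands upright on the bench; origin at the centre of its underside, z up
- watch_glass: shallow round glass, 65 mm across, bulge down, 13 mm high, 30 g. Origin at the bulge's lowest point, z up. Grip it by the rim (a band 10 to 13 mm above the origin) across the diameter. At the start it lies on the cork ring (loose, brown, 56 mm across, 30 mm tall) with its origin 28 mm above the bench. Centred on the larger beaker its origin is 66 mm above the beaker's
- dish: round white porcelain weighing dish, open and empty: 52 mm diameter at the rim, tapering to 34 mm at the foot, 30 mm tall, about 45 g. Stands upright on the bench; origin at the centre of its underside, z up
- jar: squat white plastic jar with a ribbed blue screw cap: body 56 mm in diameter and 50 mm tall, cap 53 mm in diameter, 68 mm tall in all, about 140 g; best gripped about its upper half. Stands upright on the bench; origin at the centre of its underside, z up
- small_beaker: bystander, to be left alone: the small glass beaker, 34 mm in diameter and 48 mm tall; origin at the centre of its underside
- flask: bystander, to be left alone: glass conical flask, 64 mm in diameter at the foot, neck 24 mm, 105 mm tall; origin at the centre of its underside
- dropper_bottle: bystander, to be left alone: brown glass dropper bottle with a black rubber bulb, 40 mm in diameter, 103 mm tall; origin at the centre of its underside
There are look-alikes about, which are no part of the job. Several things have the shape of the watch_glass; the one meant has the colours described above.

How it is judged (in metres and radians):
On the way, in this order (a step that is already met when the one before it is completed fails the run):
1. the larger beaker stands released in the middle of the stirrer's plate (horizontal distance between beaker and stirrer below 0.015 m and z of beaker in the frame of stirrer between 0.051 and 0.06 m and angle between beaker's own z axis and vertical below 0.08 rad and contact force between beaker and the fingers below 0.05 N), for 0.2 s.
2. the watch glass lies released on that beaker and covers its mouth (horizontal distance between beaker and stirrer below 0.015 m and z of beaker in the frame of stirrer between 0.051 and 0.06 m and angle between beaker's own z axis and vertical below 0.08 rad and horizontal distance between watch_glass and beaker below 0.009 m and z of watch_glass in the frame of beaker between 0.06 and 0.074 m and angle between watch_glass's own z axis and vertical below 0.15 rad and contact force between watch_glass and the fingers below 0.05 N), for 0.2 s.
At the end, for the whole second after the job is handed in: Upright and at rest: beaker within 15 mm of the plate's centre; watch glass bulge down on it, level within 0.15 rad, within 9 mm of its centre; dish within 15 mm of the pan's centre; jar on the bench, at most half the stirrer-balance distance plus 12 mm from each. Bystanders unmoved (horizontal distance between beaker and stirrer below 0.015 m and z of beaker in the frame of stirrer between 0.051 and 0.06 m and angle between each of beaker, dish, jar's own z axis and vertical below 0.08 rad and horizontal distance between watch_glass and beaker below 0.009 m and z of watch_glass in the frame of beaker between 0.06 and 0.074 m and angle between watch_glass's own z axis and vertical below 0.15 rad and horizontal distance between dish and balance below 0.015 m and z of dish in the frame of balance between 0.062 and 0.071 m and ((horizontal distance between stirrer and balance above 0.365 m and horizontal distance between jar and stirrer below 0.202 m and horizontal distance between jar and balance below 0.202 m) or (horizontal distance between stirrer and balance above 0.38 m and horizontal distance between jar and stirrer below 0.2095 m and horizontal distance between jar and balance below 0.2095 m) or (horizontal distance between stirrer and balance above 0.395 m and horizontal distance between jar and stirrer below 0.217 m and horizontal distance between jar and balance below 0.217 m) or (horizontal distance between stirrer and balance above 0.41 m and horizontal distance between jar and stirrer below 0.2245 m and horizontal distance between jar and balance below 0.2245 m) or (horizontal distance between stirrer and balance above 0.425 m and horizontal distance between jar and stirrer below 0.232 m and horizontal distance between jar and balance below 0.232 m) or (horizontal distance between stirrer and balance above 0.44 m and horizontal distance between jar and stirrer below 0.2395 m and horizontal distance between jar and balance below 0.2395 m) or (horizontal distance between stirrer and balance above 0.455 m and horizontal distance between jar and stirrer below 0.247 m and horizontal distance between jar and balance below 0.247 m) or (horizontal distance between stirrer and balance above 0.47 m and horizontal distance between jar and stirrer below 0.2545 m and horizontal distance between jar and balance below 0.2545 m)) and height (world z) of jar below 0.006 m and linear speed of each of beaker, watch_glass, dish, jar below 0.02 m/s and angular speed of each of beaker, watch_glass, dish, jar below 0.3 rad/s); the robot touches nothing.
It fails at once if small beaker was pushed more than 25 mm or tipped over (distance of small_beaker from where it was at the start of the episode above 0.025 m or angle between small_beaker's own z axis and vertical above 0.5 rad).
It fails at once if flask was pushed more than 25 mm or tipped over (distance of flask from where it was at the start of the episode above 0.025 m or angle between flask's own z axis and vertical above 0.5 rad).
It fails at once if dropper bottle was pushed more than 25 mm or tipped over (distance of dropper_bottle from where it was at the start of the episode above 0.025 m or angle between dropper_bottle's own z axis and vertical above 0.5 rad).
It fails at once if a task thing was dropped (fell freely, more than about 25 mm) ((linear speed of beaker above 0.7 m/s and contact force between beaker and the fingers below 0.01 N) or (linear speed of watch_glass above 0.7 m/s and contact force between watch_glass and the fingers below 0.01 N) or (linear speed of dish above 0.7 m/s and contact force between dish and the fingers below 0.01 N) or (linear speed of jar above 0.7 m/s and contact force between jar and the fingers below 0.01 N)).
It also fails if it takes over 125 s, if anything falls off the work surface, if the arm or the gripper's body presses on something with over 40 N, if the wrist force passes 120 N, or if a joint passes its speed limit or range.

### The arm

A 6-joint arm with a two-finger parallel gripper is mounted at the origin on the work surface. World frame = base frame: x ahead of the robot, y to its left, z up, the work surface at z = 0. Lengths are in mm, angles in rad, forces in N, time in s.
With the tool pointing down it reaches from about 375 to 925 mm from the base axis. Payload 5.7 kg.
Tool frame: the origin (TCP) lies at the very end of the fingers, on their centre line; the grasp point (between the pads) lies 19 mm behind it (tcp_to_grasp is the distance from the TCP to the grasp point, in mm); z points along the fingers, y is the line along which they close (so a half turn about z gives the same grasp; the last joint's range is limited). The gripper opens to 88 mm and grips with 3 to 60 N. Pads are 20 mm wide; open, the fingers measure 115 mm over their backs; the gripper's body (75 mm by 178 mm) begins 61 mm behind the grasp point.
Start: joints at [1.006, 0.359, 1.51, -0, 1.272, -0.115], TCP at [260.859, 540.291, 222.623] pointing down, gripper open.
Joint ranges: [-2.97, 2.97], [-1.01, 2.36], [0.21, 2.38], [-0.96, 4.11], [0.2, 2.71], [-2.98, 2.98]. Speed limits (rad/s): [2.39, 2.39, 3.14, 3.14, 3.14, 3.14].

### API

Orientations are given as a 3x3 rotation matrix whose columns are the frame's x, y, z axes.
In Python, from workcell import observe, capture, calibration, close_job, tcp_to_grasp gives the robot as it stands. The module is installed in compiled form; this text tells all that it offers.
- The arm moves only by the shell command python3 -m handwheel 'ROWS'. ROWS is JSON, a list of rows, each a list of 7 numbers: the shift along the tool's x, y, z in cm, then the turn, a rotation vector about the tool's x, y, z in rad, then the gripper's target within -1 to 1 (shut at 1, half-way at 0, fully open at -1). A call has 1 to 8 rows; each row is the pose to reach, as a shift and turn from the pose commanded when the call began, along the tool's axes at that moment; what a row does not reach only later rows make up. A row lasts 1/10 s, in which the tool goes at most 50 mm and 8.59 degrees, less where a joint would pass 70% of its speed; a pose out of reach is approached as far as the arm can. A call with a gripper value outside its range is refused whole. The fingers move at their own pace and stop on an object; the grip force is fixed at half the most. Time passes only in rows, so rows that repeat a pose let the fingers close. It gives the time, the measured TCP pose, the force, the opening and the grip force at its end, in the units of the state.
- observe(): the state, without advancing time (a new reading comes with each control period).
- capture(name): name is "scene" or "top"; returns the picture (480x640x3 uint8, red, green, blue); there is no depth.
- calibration(name): a dict with "vertical_fov" (degrees; the focal length in pixels is half the picture's height over the tangent of half this angle, whatever the lens; pixels are square), "cx", "cy" (the principal point, pixels), "D" ([k1, k2, p1, p2, k3] as OpenCV has them; the pictures are not rectified), "origin" and "rotation" of the camera in the world. Camera axes: x right, y up, looking along -z (the intrinsics and any distortion apply to the point x, -y, -z); pixel columns grow to the right and rows downward; lengths in mm; the calibration is good to about 2 mm. A picture is of the moment at which its call begins. calibration takes no time and is no camera call.
- close_job(): hands the job in; it is judged then, once.
The state is a dict: "t": time; "joint_pos": joint angles; "qvel": joint speeds; "tau": joint torques, N m; "eef_pos": TCP position; "ee_rot": TCP orientation; "wrist_force": force on the tool from outside, world axes, zero at the start; "wrist_torque": the same for the moment, N m; "gripper_width": opening from 0.0 (shut) to 1.0 (fully open); "grip_force": force on a finger pad.
Only numpy, scipy, OpenCV 4.12 (cv2) and the standard library are available. Lean on these libraries where they do the work, as an engineer would, in place of code of your own. Each camera call takes 0.05 s, during which the arm holds its last target. There are 200 camera calls.

## Working session

There is one attempt and no reset: what is moved stays moved. The work goes in short steps, Python scripts to look and compute and a shell command to move; the robot and the scene stay as the last step left them, time stands still between calls to the robot, and variables do not carry over. Pictures are saved under pics/ and viewed, at most 17 in all, crops included, and the job is handed in when it is done.

```bash
mkdir -p pics; python3 - <<'E'
from workcell import *
import cv2
for n in("scene","top"):
    cv2.imwrite(f"pics/{n}0.png",capture(n)[:,:,::-1]); print(n,calibration(n))
o=observe();print(o);print(tcp_to_grasp)
E
```

```text
scene {'vertical_fov': 42.1048495394714, 'cx': 319.1174673794085, 'cy': 247.75402409201234, 'D': array([-0.0132016,  0.       ,  0.       ,  0.       ,  0.       ]), 'origin': array([1413.23359355,   77.88701593,  896.60849174]), 'rotation': array([[-0.10766087, -0.67056751,  0.73399479],
       [ 0.99393923, -0.08910188,  0.06438675],
       [ 0.02222465,  0.73647816,  0.67609614]])}
top {'vertical_fov': 47.818974101815954, 'cx': 316.8010146244603, 'cy': 238.6078312868777, 'D': array([-0.02517196,  0.        ,  0.        ,  0.        ,  0.        ]), 'origin': array([ 251.42660057,   -8.83629529, 1254.10152101]), 'rotation': array([[-0.00896366,  0.98080475, -0.19478628],
       [-0.99994845, -0.00972089, -0.00293194],
       [-0.00476916,  0.19474996,  0.98084133]])}
{'t': 0.1, 'joint_pos': array([ 1.00587773e+00,  3.59456243e-01,  1.51130799e+00, -1.23141857e-05,
        1.27251051e+00, -1.15128316e-01]), 'qvel': array([-0.0004369 , -0.0013128 , -0.00350136, -0.0013224 ,  0.0017872 ,
       -0.00073243]), 'tau': array([-2.06077220e-04, -5.16358960e+01, -2.71406758e+01,  6.75492687e-02,
        2.76147370e-02, -2.16764283e-05]), 'eef_pos': array([260.55769919, 539.78241381, 221.88597522]), 'ee_rot': array([[-9.00539800e-01,  4.34772671e-01, -8.90557525e-04],
       [ 4.34773545e-01,  9.00538688e-01, -1.42704427e-03],
       [ 1.81541656e-04, -1.67230101e-03, -9.99998585e-01]]), 'wrist_force': array([ 0.02798725, -0.67322239,  0.68506497]), 'wrist_torque': array([-0.00383901,  0.01547883, -0.04920379]), 'grip_force': 0.0, 'gripper_width': 1.0003826665237268}
18.700000000000003
```

View pics/top0.png

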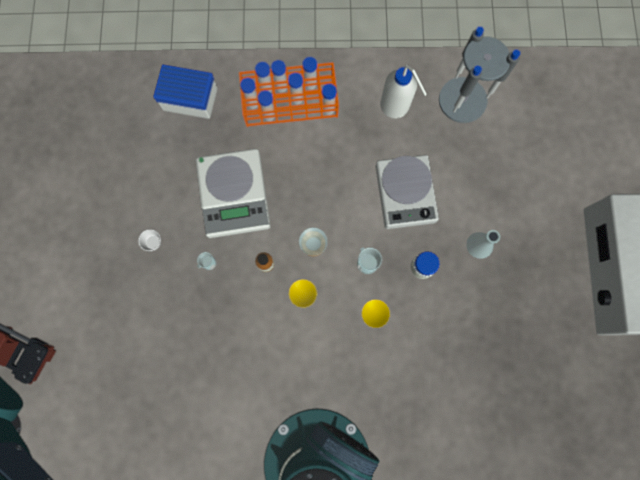

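View pics/scene0.png

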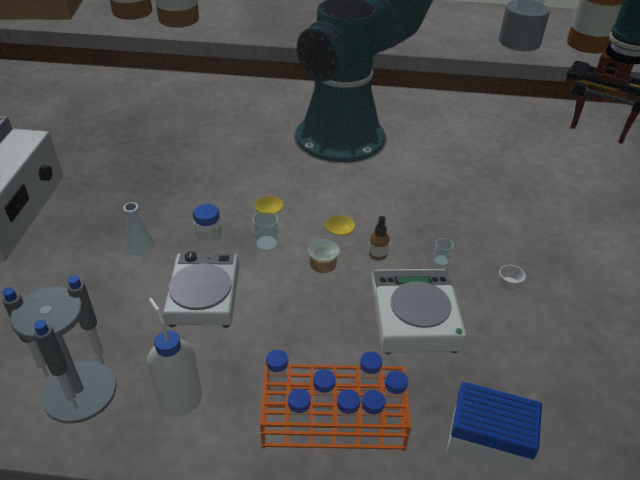

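The top view shows the stirrer plate at (407,179), balance pan (229,178), beaker (369,260), watch glass on cork (313,241), dish (149,240) and jar (427,264). The yellow glasses are look-alikes. I'll take enlarged crops next.

```bash
python3 - <<'E'
import cv2
a=cv2.imread("pics/top0.png")[140:340,125:525]; cv2.imwrite("pics/topc.png",cv2.resize(a,None,fx=2,fy=2,interpolation=cv2.INTER_CUBIC))
a=cv2.imread("pics/scene0.png")[190:370,150:540]; cv2.imwrite("pics/scenec.png",cv2.resize(a,None,fx=2,fy=2,interpolation=cv2.INTER_CUBIC))
E
```

```text
(no output)
```

View pics/topc.png

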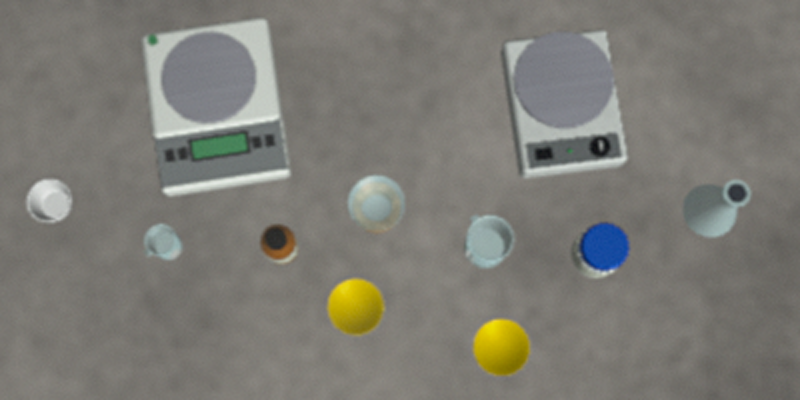

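View pics/scenec.png

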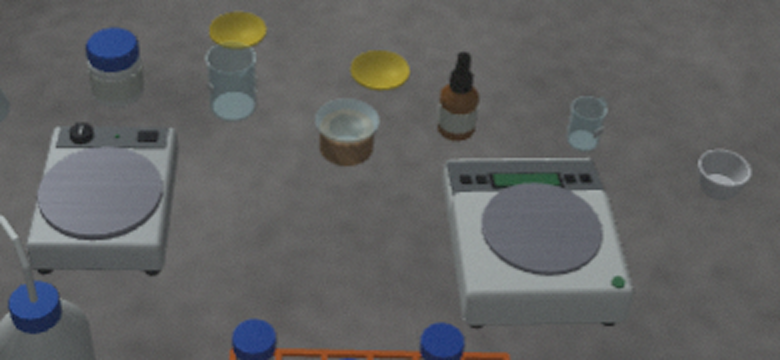

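Crops: in the top crop (2×), plate (563,80), pan (209,77), dish rim (49,200), watch-glass rim (376,203), beaker lip (490,239) and jar cap (605,246). In the scene crop, the same items are at (100,192), (542,228), (724,170), (347,124), (231,60) and (112,50). I'll intersect these at the known heights and refine on the edges.

```bash
cat > h.py <<'E'
import numpy as np, cv2
from scipy.optimize import minimize
from workcell import *
def cam(n):
    c=calibration(n); f=240/np.tan(np.radians(c['vertical_fov']/2))
    K=np.array([[f,0,c['cx']],[0,f,c['cy']],[0,0,1]]); R=c['rotation']@np.diag([1,-1,-1.])
    return K,c['D'],R,c['origin']
C={n:cam(n) for n in("top","scene")}
def proj(n,P):
    K,D,R,o=C[n]; rv=cv2.Rodrigues(R.T)[0]
    return cv2.projectPoints(np.float64(P).reshape(-1,3),rv,-R.T@o,K,D)[0][:,0]
def ray(n,uv,z):
    K,D,R,o=C[n]; p=cv2.undistortPoints(np.float64([[uv]]),K,D)[0,0]; d=R@np.r_[p,1]
    return (o+d*(z-o[2])/d[2])[:2]
th=np.linspace(0,2*np.pi,72,endpoint=False)
def circ(xy,r,z): return np.c_[xy[0]+r*np.cos(th),xy[1]+r*np.sin(th),0*th+z]
def fit(n,img,xy,r,z,span=10):
    g=cv2.GaussianBlur(img.astype(np.float32),(0,0),0.8)
    E=np.sqrt(sum(cv2.Sobel(g,cv2.CV_32F,*d)**2 for d in((1,0),(0,1))).sum(2))
    E=np.minimum(E,np.percentile(E,99))
    def s(p):
        q=proj(n,circ(p,r,z)).astype(np.float32)
        return -cv2.remap(E,q[:,:1].copy(),q[:,1:].copy(),1).mean()
    G=[(s((xy[0]+a,xy[1]+b)),xy[0]+a,xy[1]+b) for a in np.arange(-span,span+1,2) for b in np.arange(-span,span+1,2)]
    m=min(G); return minimize(s,m[1:],method='Nelder-Mead').x
E
python3 - <<'E'
from h import *
O=dict(stirrer=((563,80),(100,192),58,55),balance=((209,77),(542,228),55,66),dish=((49,200),(724,170),26,30),wg=((376,203),(347,124),32.5,41),beaker=((490,239),(231,60),26.5,70),jar=((605,246),(112,50),26.5,68))
I={n:cv2.imread(f"pics/{n}0.png") for n in C}
for k,(a,b,r,z) in O.items():
    for n,uv in(("top",np.array(a)/2+[125,140]),("scene",np.array(b)/2+[150,190])):
        g=ray(n,uv-.25,z); f=fit(n,I[n],g,r,z); print(k,n,g.round(1),f.round(1))
        for q in proj(n,circ(f,r,z)): I[n][int(q[1]+.5),int(q[0]+.5)]=(0,0,255)
for k,a in(("small",(169,252)),("dropper",(287,252)),("flask",(707,212)),("y1",(355,306)),("y2",(501,347))): print(k,ray("top",np.array(a)/2+[125,140],5).round())
a=cv2.resize(I["top"][140:300,125:525],None,fx=2,fy=2,interpolation=0);b=cv2.resize(I["scene"][190:330,150:540],None,fx=2,fy=2,interpolation=0)
cv2.imwrite("pics/ov.png",np.vstack([a[:,:780],b]))
E
```

```text
stirrer top [ 626. -213.] [ 626.5 -212.8]
stirrer scene [ 632.9 -211.5] [ 633.2 -211.5]
balance top [630.4 194.1] [630.4 195.2]
balance scene [635.9 196.8] [635.4 196. ]
dish top [495.7 382.5] [494.2 383.1]
dish scene [500.8 383.1] [495.8 383.7]
wg top [486.3   4.1] [486.9   3.6]
wg scene [495.1   6. ] [488.6   4.7]
beaker top [ 438.8 -122. ] [ 434.7 -119.4]
beaker scene [ 445.8 -119.8] [ 444.2 -117.7]
jar top [ 430.  -249.4] [ 429.9 -248.7]
jar scene [ 444.  -245.1] [ 431.7 -248.8]
small [437. 246.]
dropper [436. 108.]
flask [ 478. -385.]
y1 [372.  29.]
y2 [ 323. -138.]
```

View pics/ov.png

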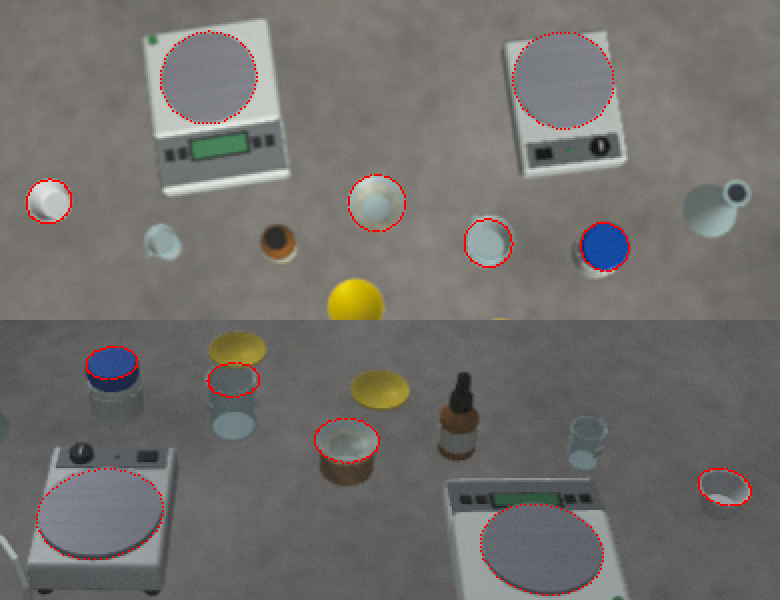

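The fits agree to within a few mm, except the beaker's top fit, which caught the foot; the scene lip and my hand pick put the beaker near (441,-119). I'll write a helper that works out shifts and start moving.

```bash
cat > go.py <<'E'
import sys, numpy as np
from scipy.spatial.transform import Rotation as Ro
from workcell import observe
# usage: go.py x y z [x y z ...]  -> shift (cm) and turn in the present tool axes, yaw 0 tool-down
o=observe(); R=o['ee_rot']; T=np.array([[0,1,0],[1,0,0],[0,0,-1.]])
print(o['eef_pos'].round(1),'w',round(o['gripper_width'],3),'gf',round(o['grip_force'],1),'F',o['wrist_force'].round(1),'t',round(o['t'],1))
for p in np.float64(sys.argv[1:]).reshape(-1,3):
    print(p,(R.T@(p-o['eef_pos'])/10).round(2),Ro.from_matrix(R.T@T).as_rotvec().round(3))
E
python3 go.py 450 250 222
```

```text
[260.6 539.8 221.9] w 1.0 gf 0.0 F [ 0.  -0.7  0.7] t 0.1
[450. 250. 222.] [-2.966e+01 -1.786e+01  1.000e-02] [-2.000e-03  1.000e-03  1.121e+00]
```

```bash
python3 - <<'E'
from h import *
# beaker checks
print(ray("scene",np.array((233,105))/2+[150,190]-.25,2),ray("top",np.array((487,245))/2+[125,140]-.25,2))
I=cv2.imread("pics/top0.png"); J=cv2.imread("pics/scene0.png")
for x,y in((438,-121),(443,-118)): 
  for n in C: print(n,proj(n,[[x,y,70],[x,y,0]]).round(1).tolist())
a=I[230:290,335:405];b=J[200:260,230:300]
cv2.imwrite("pics/bk.png",np.hstack([cv2.resize(q,None,fx=5.5,fy=5.5,interpolation=2) for q in(a,b)]))
E
```

```text
[ 439.6113849  -121.23376636] [ 442.55309929 -124.84100893]
top [[369.3, 259.6], [366.6, 264.3]]
scene [[265.3, 217.3], [266.5, 242.5]]
top [[367.9, 257.4], [365.2, 262.2]]
scene [[266.4, 219.0], [267.5, 244.1]]
```

View pics/bk.png

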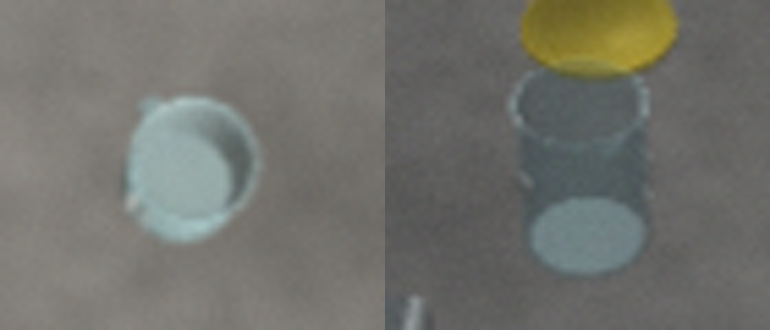

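The zoom shows the beaker lip at about (370.8,258.5) in top and (265.6,219.1) in scene, which puts it at about (441,-121.5). First move: to a waypoint, turning the tool to yaw 0 (then tool x = world y, tool y = world x).

```bash
python3 -m handwheel '[[-3.7,-2.2,0,0,0,0.14,-1],[-7.4,-4.5,0,0,0,0.28,-1],[-11.1,-6.7,0,0,0,0.42,-1],[-14.8,-8.9,0,0,0,0.56,-1],[-18.5,-11.1,0,0,0,0.70,-1],[-22.2,-13.4,0,0,0,0.84,-1],[-26,-15.6,0,0,0,0.98,-1],[-29.7,-17.9,0,0,0,1.121,-1]]'; python3 go.py 441 -121.5 130
```

```text
t: 0.9
eef_pos: [451.1, 248.3, 222.4]
ee_rot: [[0.006, 1.0, -0.0], [1.0, -0.006, -0.0], [-0.0, -0.0, -1.0]]
wrist_force: [0.3, -0.1, 0.4]
gripper_width: 1.001
grip_force: 0.0
[451.1 248.3 222.4] w 1.001 gf 0.0 F [ 0.3 -0.1  0.4] t 0.9
[ 441.  -121.5  130. ] [-36.99  -0.79   9.25] [-0.     0.    -0.006]
```

```bash
python3 -m handwheel '[[-4.6,0,0,0,0,0,-1],[-9.3,0,0,0,0,0,-1],[-14,-0.1,0,0,0,0,-1],[-18.7,-0.3,1,0,0,0,-1],[-23.5,-0.5,3,0,0,0,-1],[-28.3,-0.7,5,0,0,0,-1],[-33,-0.8,7,0,0,0,-1],[-37,-0.8,9.2,0,0,0,-1]]'; python3 -m handwheel '[[0,0,0,0,0,0,-1]]'; python3 go.py 441 -121.5 36
```

```text
t: 1.7
eef_pos: [442.3, -121.4, 130.7]
ee_rot: [[0.0, 1.0, 0.001], [1.0, -0.0, -0.001], [-0.001, 0.001, -1.0]]
wrist_force: [0.9, -0.7, -0.6]
gripper_width: 0.999
grip_force: 0.0
t: 1.8
eef_pos: [441.3, -123.4, 128.8]
ee_rot: [[0.005, 1.0, -0.003], [1.0, -0.005, -0.0], [-0.0, -0.003, -1.0]]
wrist_force: [0.7, 0.4, 0.7]
gripper_width: 1.004
grip_force: 0.0
[ 441.3 -123.4  128.8] w 1.004 gf 0.0 F [0.7 0.4 0.7] t 1.8
[ 441.  -121.5   36. ] [0.2  0.   9.28] [-0.003  0.    -0.005]
```

```bash
python3 -m handwheel '[[0.1,0,3,0,0,0,-1],[0.1,0,6,0,0,0,-1],[0.1,0,8,0,0,0,-1],[0.1,0,9.3,0,0,0,-1],[0.1,0,9.3,0,0,0,-1]]'; python3 -m handwheel '[[0,0,0,0,0,0,0],[0,0,0,0,0,0,0.5],[0,0,0,0,0,0,1],[0,0,0,0,0,0,1],[0,0,0,0,0,0,1],[0,0,0,0,0,0,1],[0,0,0,0,0,0,1]]'
```

```text
t: 2.3
eef_pos: [441.1, -116.9, 36.8]
ee_rot: [[-0.0, 1.0, -0.004], [1.0, 0.0, 0.002], [0.002, -0.004, -1.0]]
wrist_force: [-0.7, -0.4, 0.2]
gripper_width: 1.002
grip_force: 0.0
t: 3.0
eef_pos: [442.5, -118.4, 38.3]
ee_rot: [[0.0, 1.0, 0.0], [1.0, -0.0, -0.0], [-0.0, 0.0, -1.0]]
wrist_force: [-1.5, 0.0, 5.6]
gripper_width: 0.581
grip_force: 30.0
```

```bash
python3 -m handwheel '[[0,0,-2,0,0,0,1],[0,0,-5,0,0,0,1],[0,0,-8,0,0,0,1],[0,0,-10,0,0,0,1],[0,0,-10,0,0,0,1]]'; python3 go.py 629.5 -212 137
```

```text
t: 3.5
eef_pos: [444.4, -119.2, 140.4]
ee_rot: [[0.0, 1.0, 0.005], [1.0, -0.0, -0.002], [-0.002, 0.005, -1.0]]
wrist_force: [1.3, -1.4, -0.5]
gripper_width: 0.576
grip_force: 29.9
[ 444.4 -119.2  140.4] w 0.576 gf 29.9 F [ 1.3 -1.4 -0.5] t 3.5
[ 629.5 -212.   137. ] [-9.28 18.51  0.45] [ 0.005  0.002 -0.   ]
```

```bash
python3 -m handwheel '[[-1.2,2.3,0,0,0,0,1],[-2.4,4.7,0,0,0,0,1],[-3.6,7.2,0,0,0,0,1],[-4.8,9.7,0,0,0,0,1],[-6.1,12.2,0,0,0,0,1],[-7.4,14.7,0,0,0,0,1],[-8.5,17,0,0,0,0,1],[-9.3,18.7,0,0,0,0,1]]';python3 -m handwheel '[[0,0,0,0,0,0,1],[0,0,0,0,0,0,1]]'; python3 - <<'E'
from h import *
for n in C: 
    cv2.imwrite(f"pics/{n}1.png",capture(n)[:,:,::-1])
P=[observe()['eef_pos'] for _ in range(3)]; print(P)
a=cv2.imread("pics/top1.png")[130:250,340:460];b=cv2.imread("pics/scene1.png")[200:340,150:270]
cv2.imwrite("pics/c1.png",np.hstack([cv2.resize(q,(400,int(q.shape[0]*400/120)),interpolation=2)[:400] for q in(a,b)]))
E
```

```text
t: 4.3
eef_pos: [630.2, -211.9, 135.9]
ee_rot: [[0.0, 1.0, -0.001], [1.0, -0.0, 0.001], [0.001, -0.001, -1.0]]
wrist_force: [-0.5, 0.6, 0.1]
gripper_width: 0.577
grip_force: 29.9
t: 4.5
eef_pos: [628.3, -210.8, 136.2]
ee_rot: [[0.0, 1.0, -0.003], [1.0, -0.0, 0.001], [0.001, -0.003, -1.0]]
wrist_force: [-0.2, -0.2, -0.1]
gripper_width: 0.584
grip_force: 29.9
[array([ 627.80665878, -210.5202117 ,  136.94749764]), array([ 627.80665878, -210.5202117 ,  136.94749764]), array([ 627.80665878, -210.5202117 ,  136.94749764])]
```

View pics/c1.png

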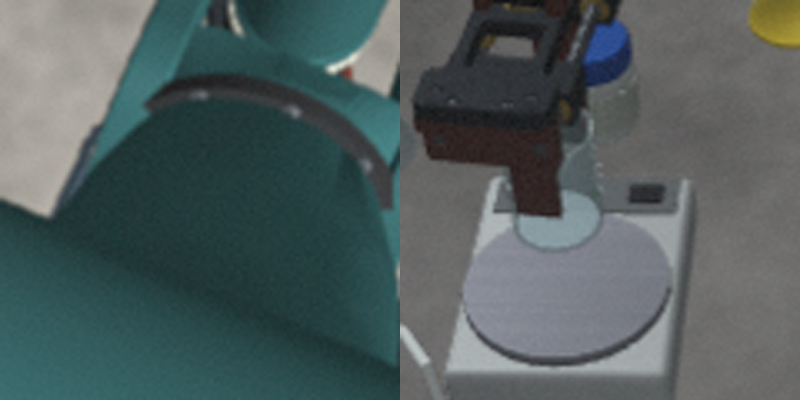

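The beaker is held upright, its foot at scene (197,266), above the plate. Now lower it.

```bash
python3 -c "
from h import *
print(ray('scene',(197.1,266.0),100))"; python3 -m handwheel '[[0,0,1.2,0,0,0,1],[0,0,2.4,0,0,0,1],[0,0,3.4,0,0,0,1],[0,0,4.0,0,0,0,1],[0,0,4.3,0,0,0,1],[0,0,4.3,0,0,0,1]]'
```

```text
[ 626.52916362 -213.04712129]
t: 5.2
eef_pos: [629.2, -211.2, 94.4]
ee_rot: [[0.0, 1.0, -0.001], [1.0, -0.0, 0.0], [0.0, -0.001, -1.0]]
wrist_force: [0.7, 1.1, -1.0]
gripper_width: 0.577
grip_force: 29.9
```

```bash
python3 -m handwheel '[[0,0,0.1,0,0,0,1],[0,0,0.2,0,0,0,1],[0,0,0.2,0,0,0,1]]'; python3 -m handwheel '[[0,0,0,0,0,0,0.5],[0,0,0,0,0,0,0],[0,0,0,0,0,0,-0.5],[0,0,0,0,0,0,-1],[0,0,0,0,0,0,-1],[0,0,0,0,0,0,-1],[0,0,0,0,0,0,-1]]'
```

```text
t: 5.5
eef_pos: [629.9, -211.5, 93.5]
ee_rot: [[-0.0, 1.0, 0.001], [1.0, 0.0, -0.001], [-0.001, 0.001, -1.0]]
wrist_force: [-0.2, -0.5, 0.5]
gripper_width: 0.585
grip_force: 29.9
t: 6.2
eef_pos: [629.4, -211.3, 93.0]
ee_rot: [[-0.0, 1.0, -0.0], [1.0, 0.0, -0.0], [-0.0, -0.0, -1.0]]
wrist_force: [0.2, -0.0, -0.8]
gripper_width: 0.98
grip_force: 0.0
```

```bash
python3 -m handwheel '[[0,0,-3,0,0,0,-1],[0,0,-7,0,0,0,-1],[0,0,-11,0,0,0,-1],[3.5,-3,-12,0,0,0,-1],[8,-6,-12,0,0,0,-1],[12.5,-9,-12,0,0,0,-1],[17,-11.6,-12,0,0,0,-1],[21.5,-14.2,-12,0,0,0,-1]]'; python3 - <<'E'
from h import *
I={n:np.ascontiguousarray(capture(n)[:,:,::-1]) for n in C}
for n in C:
    print(n,'lip',fit(n,I[n],(629,-213),26.5,125).round(1),'plate',fit(n,I[n],(629,-212),58,55).round(1)); cv2.imwrite(f"pics/{n}2.png",I[n])
a=I["top"][120:240,340:460];b=I["scene"][230:350,140:260]
cv2.imwrite("pics/c2.png",np.hstack([cv2.resize(q,(400,400),interpolation=2) for q in(a,b)]))
E
python3 go.py 488 4.5 80
```

```text
t: 7.0
eef_pos: [492.2, -5.5, 213.2]
ee_rot: [[0.001, 1.0, 0.0], [1.0, -0.001, 0.0], [0.0, 0.0, -1.0]]
wrist_force: [1.3, 0.4, 0.6]
gripper_width: 0.999
grip_force: 0.0
top lip [ 629.7 -213.8] plate [ 626.2 -212.8]
scene lip [ 629.6 -220.6] plate [ 634.  -211.2]
[489.   -2.4 212.8] w 0.994 gf 0.0 F [ 0.8 -0.8  0.2] t 7.1
[488.    4.5  80. ] [ 0.66 -0.04 13.28] [-0.004 -0.002  0.004]
```

View pics/c2.png

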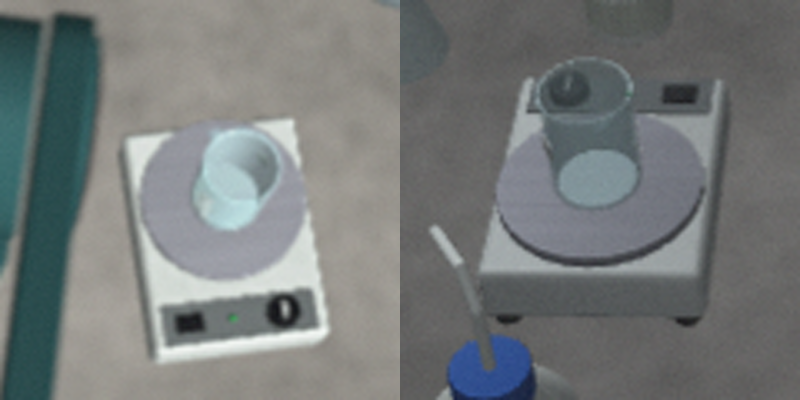

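The beaker stands upright near the plate's centre: lip at top (412,168) and scene (196.1,257.3), foot at top (409,180) and scene (199.4,283.4). I'll compute its position and move over the watch glass.

```bash
python3 -c "
from h import *
for n,uv,z in(('top',(412,168),125),('scene',(196.1,257.3),125),('top',(409,180),57),('scene',(199.4,283.4),57),('scene',(200,286.1),55),('top',(406.9,180),55)): print(n,z,ray(n,np.array(uv)-.3,z).round(1))
"; python3 -m handwheel '[[0.4,-0.1,3,0,0,0,-1],[0.7,-0.1,7,0,0,0,-1],[0.7,-0.1,11,0,0,0,-1],[0.7,-0.1,13.2,0,0,0,-1],[0.7,-0.1,13.2,0,0,0,-1],[0.7,-0.1,13.2,0,0,0,-1]]'; python3 go.py 488 4.5 20.5
```

```text
top 125 [ 631.5 -214.1]
scene 125 [ 629. -212.]
top 57 [ 625.5 -218.3]
scene 57 [ 628.2 -213.7]
scene 55 [ 633.  -211.5]
top 55 [ 626.1 -213.8]
t: 7.7
eef_pos: [493.1, -0.3, 81.2]
ee_rot: [[0.0, 1.0, -0.0], [1.0, -0.0, -0.0], [-0.0, -0.0, -1.0]]
wrist_force: [0.5, -0.4, -0.2]
gripper_width: 0.999
grip_force: 0.0
[ 4.931e+02 -3.000e-01  8.120e+01] w 0.999 gf 0.0 F [ 0.5 -0.4 -0.2] t 7.7
[488.    4.5  20.5] [ 0.48 -0.51  6.07] [-0.  0. -0.]
```

```bash
for i in 1 2 3 4; do python3 -m handwheel '[[0,0,0,0,0,0,-1]]' | grep eef; done
```

```text
eef_pos: [494.1, -0.3, 82.4]
eef_pos: [494.0, -0.1, 82.5]
eef_pos: [493.5, 0.0, 82.2]
eef_pos: [493.1, 0.1, 81.8]
```

```bash
python3 -m handwheel '[[0.2,-0.2,1,0,0,0,-1],[0.4,-0.5,2,0,0,0,-1],[0.4,-0.5,2.5,0,0,0,-1],[0.4,-0.5,2.5,0,0,0,-1],[0.4,-0.5,2.5,0,0,0,-1]]'; python3 - <<'E'
from h import *
P=capture("scene")[:,:,::-1];cv2.imwrite("pics/s3.png",cv2.resize(P[180:330,230:430],None,fx=4,fy=4,interpolation=2))
Q=capture("top")[:,:,::-1];cv2.imwrite("pics/t3.png",Q)
E
python3 go.py 488 4.5 20.5
```

```text
t: 8.6
eef_pos: [487.3, 4.2, 55.6]
ee_rot: [[-0.0, 1.0, -0.001], [1.0, 0.0, -0.0], [-0.0, -0.001, -1.0]]
wrist_force: [0.3, -0.1, -0.1]
gripper_width: 1.0
grip_force: 0.0
[487.8   4.1  56.1] w 1.0 gf 0.0 F [ 0.3 -0.2  0.2] t 8.7
[488.    4.5  20.5] [0.04 0.02 3.56] [0. 0. 0.]
```

View pics/s3.png

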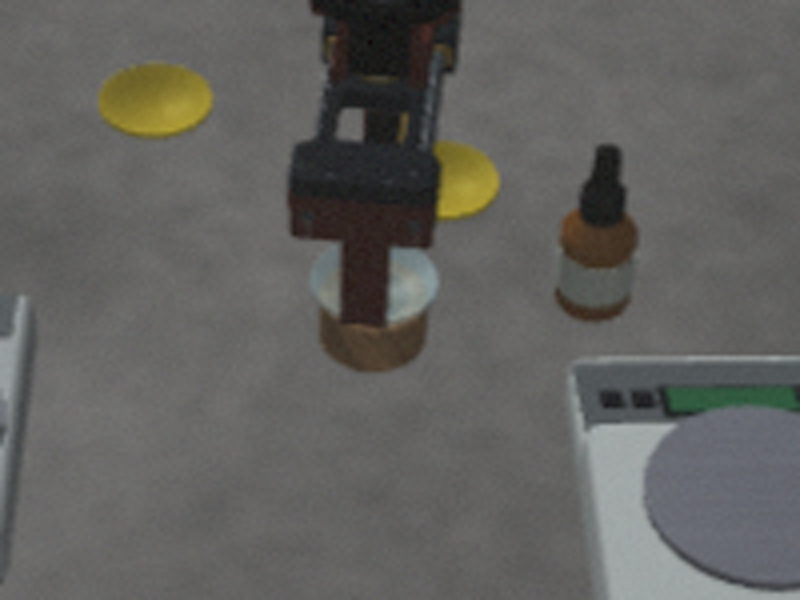

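The front finger (tip at crop (366,320)) is aligned with the watch glass (centre (374,285)) to within about 2 mm. Descend and grip.

```bash
python3 -m handwheel '[[0,0,1.2,0,0,0,-1],[0,0,2.4,0,0,0,-1],[0,0,3.2,0,0,0,-1],[0,0,3.5,0,0,0,-1],[0,0,3.5,0,0,0,-1],[0,0,3.5,0,0,0,-1]]'; python3 -m handwheel '[[0,0,0,0,0,0,-0.7],[0,0,0,0,0,0,-0.4],[0,0,0,0,0,0,0],[0,0,0,0,0,0,0.5],[0,0,0,0,0,0,1],[0,0,0,0,0,0,1],[0,0,0,0,0,0,1]]'
```

```text
t: 9.3
eef_pos: [487.6, 4.2, 20.9]
ee_rot: [[0.0, 1.0, -0.0], [1.0, -0.0, -0.0], [-0.0, -0.0, -1.0]]
wrist_force: [-0.0, -0.0, 0.1]
gripper_width: 1.002
grip_force: 0.0
t: 10.0
eef_pos: [487.8, 4.2, 21.2]
ee_rot: [[-0.0, 1.0, 0.0], [1.0, 0.0, -0.0], [-0.0, 0.0, -1.0]]
wrist_force: [0.8, 0.6, 1.9]
gripper_width: 0.721
grip_force: 30.0
```

```bash
python3 -m handwheel '[[0,0,-1,0,0,0,1],[0,0,-3,0,0,0,1],[0,0,-6,0,0,0,1],[0,0,-9,0,0,0,1],[0,0,-12,0,0,0,1],[0,0,-14,0,0,0,1],[0,0,-14,0,0,0,1]]'; python3 - <<'E'
from h import *
P=capture("scene")[:,:,::-1];cv2.imwrite("pics/s4.png",cv2.resize(P[130:280,230:430],None,fx=4,fy=4,interpolation=2))
E
python3 go.py 629.5 -213.5 165
```

```text
t: 10.7
eef_pos: [489.5, 4.0, 164.2]
ee_rot: [[-0.0, 1.0, 0.006], [1.0, 0.0, -0.001], [-0.001, 0.006, -1.0]]
wrist_force: [0.1, -0.1, -0.8]
gripper_width: 0.72
grip_force: 30.0
[488.4   4.1 162.5] w 0.719 gf 30.0 F [ 0.2  0.5 -0.6] t 10.8
[ 629.5 -213.5  165. ] [-21.76  14.11  -0.2 ] [0.003 0.001 0.   ]
```

View pics/s4.png

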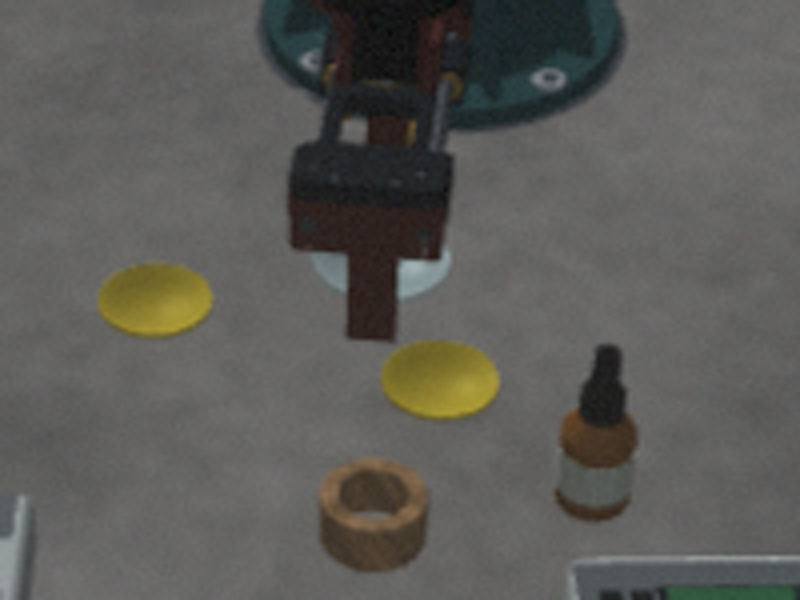

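The watch glass is held level and centred in the fingers, and the cork ring stayed put. Carry it to the beaker.

```bash
python3 -m handwheel '[[-2,1.3,0,0,0,0,1],[-5,3.2,0,0,0,0,1],[-8.2,5.3,0,0,0,0,1],[-11.5,7.5,0,0,0,0,1],[-14.8,9.6,0,0,0,0,1],[-17.9,11.6,0,0,0,0,1],[-20.4,13.2,0,0,0,0,1],[-21.8,14.1,0,0,0,0,1]]'; for i in 1 2 3; do python3 -m handwheel '[[0,0,0,0,0,0,1],[0,0,0,0,0,0,1]]' | grep eef; done; python3 - <<'E'
from h import *
P=capture("scene")[:,:,::-1];cv2.imwrite("pics/s5.png",cv2.resize(P[180:320,110:290],None,fx=4,fy=4,interpolation=2))
E
python3 go.py 629.4 -213.5 114
```

```text
t: 11.55
eef_pos: [628.7, -215.9, 158.8]
ee_rot: [[0.001, 1.0, -0.002], [1.0, -0.001, 0.0], [0.0, -0.002, -1.0]]
wrist_force: [0.1, -0.0, 0.1]
gripper_width: 0.721
grip_force: 30.0
eef_pos: [627.2, -213.0, 159.3]
eef_pos: [627.8, -212.5, 160.8]
eef_pos: [628.4, -213.2, 161.3]
[ 628.5 -213.4  161.3] w 0.719 gf 30.0 F [-0.  -0.5 -0.2] t 12.2
[ 629.4 -213.5  114. ] [-0.01  0.09  4.73] [0. 0. 0.]
```

View pics/s5.png

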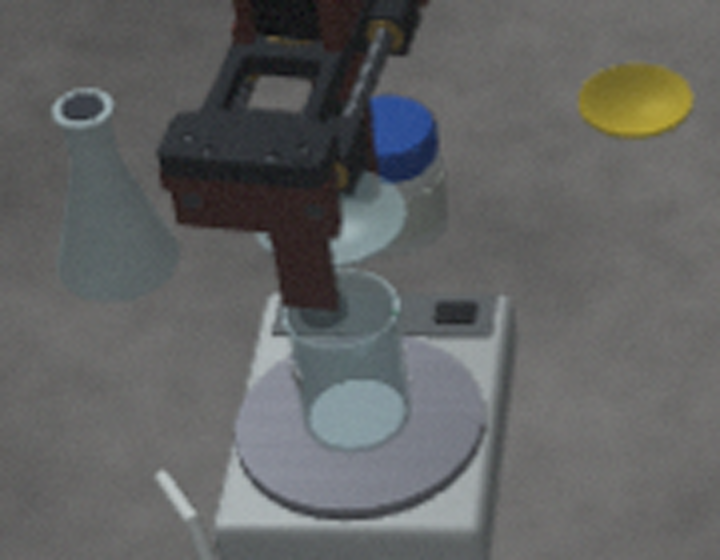

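The watch glass (centre column about crop 332) hangs over the beaker lip (centre crop (342,308)), and nothing touches. I'll check this against the projection, then lower in steps.

```bash
python3 -c "
from h import *
print((proj('scene',[[628.5,-213.4,181],[629.4,-213.5,125],[629.4,-203.5,125],[639.4,-213.5,125]])-[110,180])*4)"
python3 -m handwheel '[[0,0.1,1,0,0,0,1],[0,0.1,2,0,0,0,1],[0,0.1,3,0,0,0,1],[0,0.1,3.8,0,0,0,1],[0,0.1,4.2,0,0,0,1],[0,0.1,4.2,0,0,0,1],[0,0.1,4.2,0,0,0,1]]'; python3 go.py 629.4 -213.5 114
```

```text
[[325.85602477 212.91285513]
 [339.64753621 308.31735007]
 [361.55772624 310.33242926]
 [333.94401227 323.64390969]]
t: 12.9
eef_pos: [629.7, -213.9, 119.1]
ee_rot: [[0.0, 1.0, 0.0], [1.0, -0.0, -0.0], [-0.0, 0.0, -1.0]]
wrist_force: [0.1, 0.0, 0.0]
gripper_width: 0.722
grip_force: 30.0
[ 629.7 -213.9  119.1] w 0.722 gf 30.0 F [0.1 0.  0. ] t 12.9
[ 629.4 -213.5  114. ] [ 0.04 -0.03  0.51] [ 0.  0. -0.]
```

```bash
python3 -m handwheel '[[0,0,0.2,0,0,0,1],[0,0,0.3,0,0,0,1],[0,0,0.3,0,0,0,1]]' | grep -E 'eef|wrist|width'; python3 -m handwheel '[[0,0,0.1,0,0,0,1],[0,0,0.1,0,0,0,1]]'| grep -E 'eef|wrist_f|width'; python3 -m handwheel '[[0,0,0.1,0,0,0,1],[0,0,0.1,0,0,0,1]]'| grep -E 'eef|wrist_f|width'
```

```text
eef_pos: [629.6, -213.8, 116.1]
wrist_force: [-0.1, 0.2, -0.4]
gripper_width: 0.722
eef_pos: [629.5, -213.8, 115.0]
wrist_force: [-0.6, -0.2, -0.8]
gripper_width: 0.72
eef_pos: [629.7, -213.9, 114.1]
wrist_force: [-0.4, -0.6, 0.4]
gripper_width: 0.718
```

```bash
python3 -m handwheel '[[0,0,0.1,0,0,0,1],[0,0,0.1,0,0,0,1]]'| grep -E 'eef|wrist_f|width'; python3 -m handwheel '[[0,0,0,0,0,0,0.4],[0,0,0,0,0,0,-0.3],[0,0,0,0,0,0,-0.5],[0,0,0,0,0,0,-0.7],[0,0,0,0,0,0,-1],[0,0,0,0,0,0,-1],[0,0,0,0,0,0,-1],[0,0,0,0,0,0,-1]]'; python3 -m handwheel '[[0,0,-1,0,0,0,-1],[0,0,-3,0,0,0,-1],[0,0,-6,0,0,0,-1],[0,0,-10,0,0,0,-1],[4.5,0,-11,0,0,0,-1],[9,0,-11,0,0,0,-1],[13.5,0,-11,0,0,0,-1],[18,0,-11,0,0,0,-1]]';  python3 - <<'E'
from h import *
I={n:np.ascontiguousarray(capture(n)[:,:,::-1]) for n in C}
a=I["top"][120:240,340:460];b=I["scene"][220:340,140:260]
cv2.imwrite("pics/c6.png",np.hstack([cv2.resize(q,(400,400),interpolation=2) for q in(a,b)]))
E
```

```text
eef_pos: [629.9, -214.0, 113.9]
wrist_force: [-1.5, 0.3, 4.1]
gripper_width: 0.718
t: 14.6
eef_pos: [629.5, -213.8, 112.9]
ee_rot: [[-0.0, 1.0, -0.0], [1.0, 0.0, -0.0], [-0.0, -0.0, -1.0]]
wrist_force: [0.3, -0.1, 1.1]
gripper_width: 0.998
grip_force: 0.0
t: 15.4
eef_pos: [629.6, -32.4, 224.3]
ee_rot: [[0.001, 1.0, 0.001], [1.0, -0.001, -0.0], [-0.0, 0.001, -1.0]]
wrist_force: [-0.1, 0.4, -0.1]
gripper_width: 1.004
grip_force: 0.0
```

View pics/c6.png

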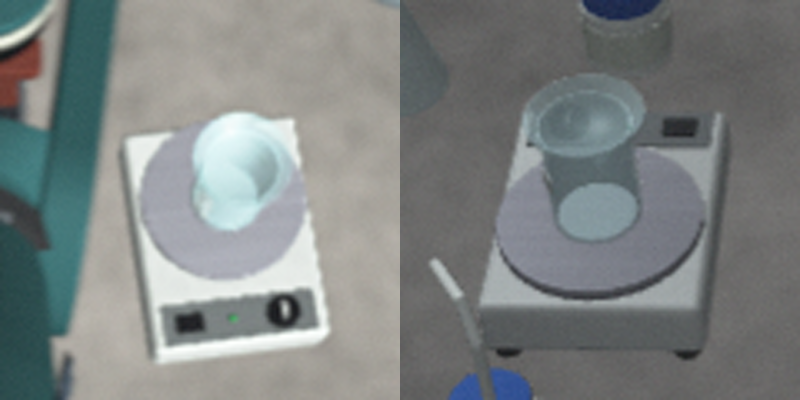

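The watch glass sits level and concentric on the beaker. In the top crop it is centred at (243,160) against the lip at (240,160), and in the scene crop at (586,114). Next, the dish.

```bash
python3 -m handwheel '[[4,-1.3,0,0,0,0,-1],[8.5,-2.8,0,0,0,0,-1],[13,-4.2,0,0,0,0,-1],[17.5,-5.7,0,0,0,0,-1],[22,-7.2,0,0,0,0,-1],[26.5,-8.6,0,0,0,0,-1],[31,-10,0,0,0,0,-1],[35,-11.3,0,0,0,0,-1]]'|grep eef; python3 go.py 495 383.5 100
```

```text
eef_pos: [516.3, 317.7, 223.9]
[516.3 317.7 223.9] w 0.999 gf 0.0 F [ 1.1 -0.4 -0.3] t 16.3
[495.  383.5 100. ] [ 6.57 -2.14 12.39] [ 0.001 -0.     0.   ]
```

```bash
python3 -m handwheel '[[3,-1,2,0,0,0,-1],[5.5,-1.8,5,0,0,0,-1],[6.6,-2.1,9,0,0,0,-1],[6.6,-2.1,12.4,0,0,0,-1],[6.6,-2.1,15,0,0,0,-1],[6.6,-2.1,16.5,0,0,0,-1],[6.6,-2.1,16.5,0,0,0,-1],[6.6,-2.1,16.5,0,0,0,-1]]'|grep eef; python3 -m handwheel '[[0,0,0,0,0,0,-1],[0,0,0,0,0,0,-1]]'|grep eef; python3 go.py 495 383.5 7; python3 - <<'E'
from h import *
P=capture("scene")[:,:,::-1];cv2.imwrite("pics/s7.png",cv2.resize(P[180:330,420:620],None,fx=4,fy=4,interpolation=2))
E
```

```text
eef_pos: [496.5, 382.3, 58.9]
eef_pos: [496.7, 382.7, 59.7]
[496.7 382.7  59.7] w 0.999 gf 0.0 F [ 0.  -0.6  0.2] t 17.3
[495.  383.5   7. ] [ 0.08 -0.18  5.27] [ 0.002 -0.001 -0.   ]
```

View pics/s7.png

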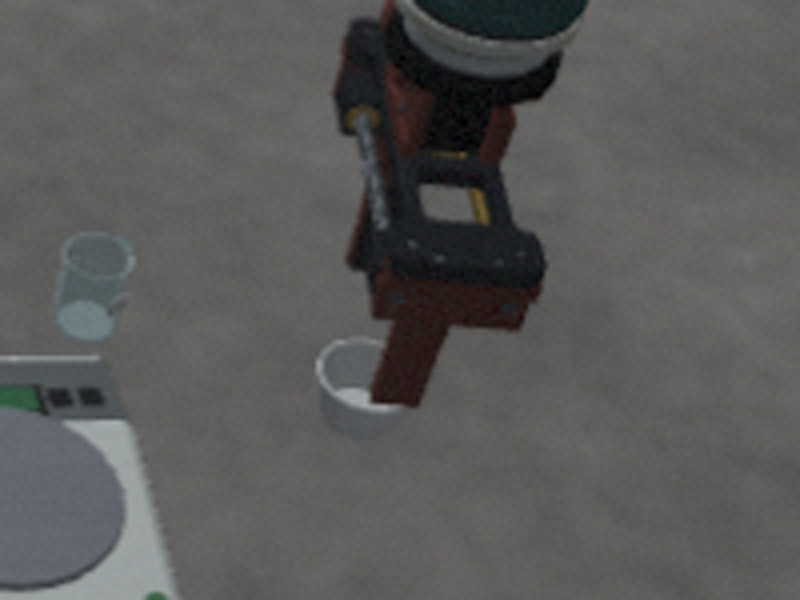

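The finger tip is at crop (396,402), i.e. scene (519,280.5). Check it, then descend.

```bash
python3 -c "
from h import *
print(ray('scene',(519,280.5),60))"; python3 -m handwheel '[[0.1,-0.1,1.5,0,0,0,-1],[0.1,-0.1,3,0,0,0,-1],[0.1,-0.1,4.3,0,0,0,-1],[0.1,-0.1,5,0,0,0,-1],[0.1,-0.1,5.2,0,0,0,-1],[0.1,-0.1,5.2,0,0,0,-1]]'; python3 -m handwheel '[[0,0,0,0,0,0,-0.5],[0,0,0,0,0,0,0],[0,0,0,0,0,0,0.5],[0,0,0,0,0,0,1],[0,0,0,0,0,0,1],[0,0,0,0,0,0,1],[0,0,0,0,0,0,1]]'
```

```text
[546.3668298  384.51067132]
t: 17.95
eef_pos: [494.3, 383.0, 5.3]
ee_rot: [[0.0, 1.0, -0.001], [1.0, -0.0, -0.001], [-0.001, -0.001, -1.0]]
wrist_force: [0.0, -0.7, -0.7]
gripper_width: 0.999
grip_force: 0.0
t: 18.65
eef_pos: [494.8, 383.3, 6.3]
ee_rot: [[0.0, 1.0, 0.0], [1.0, -0.0, 0.0], [0.0, 0.0, -1.0]]
wrist_force: [-0.4, 0.2, 2.3]
gripper_width: 0.567
grip_force: 30.0
```

```bash
python3 -m handwheel '[[0,0,-1,0,0,0,1],[0,0,-3,0,0,0,1],[0,0,-6,0,0,0,1],[0,0,-9,0,0,0,1],[0,0,-11.5,0,0,0,1],[0,0,-12,0,0,0,1],[0,0,-12,0,0,0,1]]'|grep -E 'eef|width'; python3 -m handwheel '[[-1.5,1.1,0,0,0,0,1],[-4.2,3,0,0,0,0,1],[-7,5,0,0,0,0,1],[-9.8,7.1,0,0,0,0,1],[-12.6,9.2,0,0,0,0,1],[-15.4,11.2,0,0,0,0,1],[-17.5,12.8,0,0,0,0,1],[-18.8,13.7,0,0,0,0,1]]'|grep -E 'eef|width';python3 -m handwheel '[[0,0,0,0,0,0,1],[0,0,0,0,0,0,1],[0,0,0,0,0,0,1]]'|grep -E 'eef|width'; python3 go.py 632 195.5 75;python3 - <<'E'
from h import *
P=capture("scene")[:,:,::-1];cv2.imwrite("pics/s8.png",cv2.resize(P[200:350,320:520],None,fx=4,fy=4,interpolation=2))
E
```

```text
eef_pos: [495.0, 383.5, 127.0]
gripper_width: 0.562
eef_pos: [632.1, 191.9, 124.0]
gripper_width: 0.565
eef_pos: [630.4, 196.1, 125.5]
gripper_width: 0.565
[630.4 196.1 125.5] w 0.565 gf 30.0 F [0.4 0.3 0.3] t 20.4
[632.  195.5  75. ] [-0.06  0.17  5.05] [-0.002 -0.     0.001]
```

View pics/s8.png

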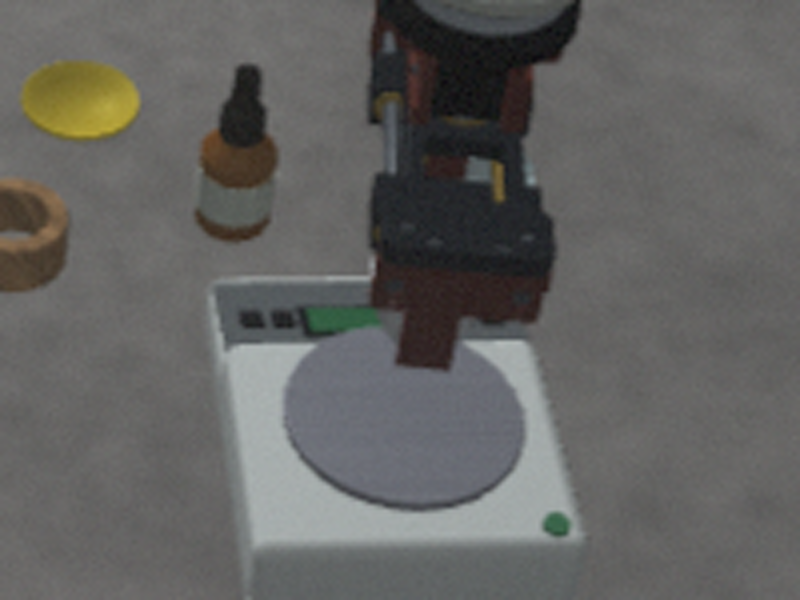

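The dish is held behind the finger over the pan. Lower it.

```bash
python3 -m handwheel '[[0,0.1,1.2,0,0,0,1],[0,0.1,2.4,0,0,0,1],[0,0.1,3.6,0,0,0,1],[0,0.1,4.5,0,0,0,1],[0,0.1,4.9,0,0,0,1],[0,0.1,4.9,0,0,0,1],[0,0.1,4.9,0,0,0,1]]'|grep -E 'eef|wrist_f|width'; for i in 1 2 3; do python3 -m handwheel '[[0,0,0.1,0,0,0,1],[0,0,0.1,0,0,0,1]]'| grep -E 'eef|wrist_f'; done
```

```text
eef_pos: [632.8, 195.2, 77.1]
wrist_force: [-0.0, 0.2, -1.1]
gripper_width: 0.566
eef_pos: [632.9, 195.2, 76.5]
wrist_force: [0.5, -1.2, -0.5]
eef_pos: [632.6, 195.1, 75.1]
wrist_force: [-0.2, 0.6, -0.5]
eef_pos: [632.5, 195.2, 73.9]
wrist_force: [-0.5, 0.1, -0.1]
```

```bash
for i in 1 2; do python3 -m handwheel '[[0,0,0.1,0,0,0,1],[0,0,0.1,0,0,0,1]]'| grep -E 'eef|wrist_f'; done; python3 -m handwheel '[[0,0,0,0,0,0,0.4],[0,0,0,0,0,0,0],[0,0,0,0,0,0,-0.5],[0,0,0,0,0,0,-1],[0,0,0,0,0,0,-1],[0,0,0,0,0,0,-1],[0,0,0,0,0,0,-1]]'
```

```text
eef_pos: [632.4, 195.2, 72.8]
wrist_force: [-0.2, -0.4, 0.1]
eef_pos: [632.6, 195.2, 72.3]
wrist_force: [-0.0, -0.9, 1.5]
t: 22.9
eef_pos: [632.5, 195.2, 71.8]
ee_rot: [[0.0, 1.0, -0.0], [1.0, -0.0, -0.0], [-0.0, -0.0, -1.0]]
wrist_force: [-0.4, -0.4, 0.0]
gripper_width: 0.975
grip_force: 0.0
```

```bash
python3 -m handwheel '[[0,0,-2,0,0,0,-1],[0,0,-6,0,0,0,-1],[0,0,-10.5,0,0,0,-1],[-2,-1,-14,0,0,0,-1],[-6,-2.8,-14,0,0,0,-1],[-10.2,-4.7,-14,0,0,0,-1],[-14.4,-6.6,-14,0,0,0,-1],[-18.6,-8.5,-14,0,0,0,-1]]'|grep eef; python3 go.py 431 -248.8 130; python3 - <<'E'
from h import *
I={n:np.ascontiguousarray(capture(n)[:,:,::-1]) for n in C}
for n in C: print(n,'dish',fit(n,I[n],(632,195),26,96,16).round(1),'pan',fit(n,I[n],(632,195),55,66).round(1)); cv2.imwrite(f"pics/{n}9.png",I[n])
E
```

```text
eef_pos: [546.7, 7.9, 212.3]
[546.7   7.9 212.3] w 1.002 gf 0.0 F [ 0.2 -0.4  0.9] t 23.7
[ 431.  -248.8  130. ] [-25.66 -11.59   8.23] [0.001 0.    0.001]
top dish [631.1 194.4] pan [630.6 194.7]
scene dish [631.8 195.6] pan [635.5 196.2]
```

The dish fit lands at (631.5,195) against the pan at (633,195.5), so it's good. Now the jar.

```bash
python3 -m handwheel '[[-4,-1.8,0,0,0,0,-1],[-8.3,-3.8,0,0,0,0,-1],[-12.6,-5.7,0,0,0,0,-1],[-16.9,-7.6,0,0,0,0,-1],[-21,-9.5,0.5,0,0,0,-1],[-24.5,-11.1,3,0,0,0,-1],[-25.7,-11.6,6.5,0,0,0,-1],[-25.7,-11.6,8.2,0,0,0,-1]]'|grep eef; python3 -m handwheel '[[0,0,0,0,0,0,-1],[0,0,0,0,0,0,-1],[0,0,0,0,0,0,-1]]'|grep eef;python3 go.py 431 -248.8 29; python3 - <<'E'
from h import *
P=capture("scene")[:,:,::-1];cv2.imwrite("pics/s10.png",cv2.resize(P[130:280,120:320],None,fx=4,fy=4,interpolation=2))
E
```

```text
eef_pos: [430.6, -248.9, 128.1]
eef_pos: [432.9, -247.9, 131.2]
[ 432.9 -247.9  131.2] w 1.001 gf 0.0 F [-0.7  0.4  0.2] t 24.9
[ 431.  -248.8   29. ] [-0.08 -0.21 10.22] [0.002 0.001 0.001]
```

View pics/s10.png

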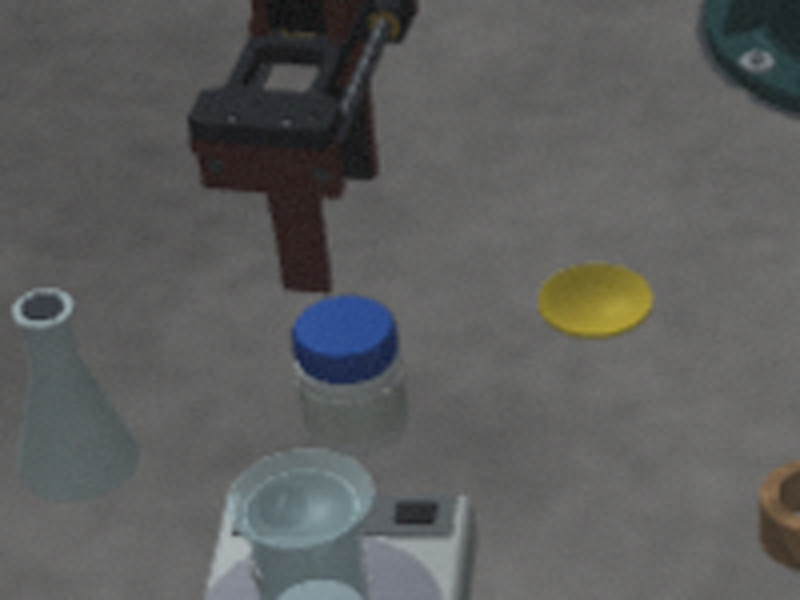

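The fingers straddle the jar (cap at crop (345,325)). Descend and grip.

```bash
python3 -m handwheel '[[-0.1,-0.2,2,0,0,0,-1],[-0.1,-0.2,4.5,0,0,0,-1],[-0.1,-0.2,7,0,0,0,-1],[-0.1,-0.2,9,0,0,0,-1],[-0.1,-0.2,10.1,0,0,0,-1],[-0.1,-0.2,10.1,0,0,0,-1],[-0.1,-0.2,10.1,0,0,0,-1]]'|grep -E 'eef|wrist_f'; python3 -m handwheel '[[0,0,0,0,0,0,-0.5],[0,0,0,0,0,0,0],[0,0,0,0,0,0,0.5],[0,0,0,0,0,0,1],[0,0,0,0,0,0,1],[0,0,0,0,0,0,1],[0,0,0,0,0,0,1]]'; python3 -m handwheel '[[0,0,-1,0,0,0,1],[0,0,-3,0,0,0,1],[0,0,-6,0,0,0,1],[0,0,-9,0,0,0,1],[0,0,-11.5,0,0,0,1],[0,0,-12,0,0,0,1],[0,0,-12,0,0,0,1]]'; python3 go.py 631 -8 149
```

```text
eef_pos: [430.3, -249.1, 29.8]
wrist_force: [-0.2, -1.0, 0.2]
t: 26.35
eef_pos: [430.0, -249.1, 29.4]
ee_rot: [[0.0, 1.0, 0.001], [1.0, -0.0, -0.001], [-0.001, 0.001, -1.0]]
wrist_force: [0.4, -0.1, 5.9]
gripper_width: 0.628
grip_force: 30.0
t: 27.05
eef_pos: [429.7, -249.0, 149.6]
ee_rot: [[-0.0, 1.0, 0.001], [1.0, 0.0, -0.001], [-0.001, 0.001, -1.0]]
wrist_force: [0.9, 0.8, -1.9]
gripper_width: 0.626
grip_force: 30.0
[ 429.7 -249.   149.6] w 0.626 gf 30.0 F [ 0.9  0.8 -1.9] t 27.1
[631.  -8. 149.] [24.1  20.13  0.05] [0.001 0.001 0.   ]
```

```bash
python3 -m handwheel '[[2,1,0,0,0,0,1],[5.2,2.8,0,0,0,0,1],[8.7,5,0,0,0,0,1],[12.2,7.6,0,0,0,0,1],[15.5,10.6,0,0,0,0,1],[18.6,13.8,0,0,0,0,1],[21.6,17,0,0,0,0,1],[23.5,19.3,0,0,0,0,1]]'|grep eef; python3 -m handwheel '[[0.4,0.5,0,0,0,0,1],[0.6,0.8,0,0,0,0,1],[0.6,0.8,1.5,0,0,0,1],[0.6,0.8,4,0,0,0,1],[0.6,0.8,6.5,0,0,0,1],[0.6,0.8,9,0,0,0,1],[0.6,0.8,10.5,0,0,0,1],[0.6,0.8,10.5,0,0,0,1]]'|grep eef;python3 -m handwheel '[[0,0,0,0,0,0,1],[0,0,0,0,0,0,1],[0,0,0,0,0,0,1]]'|grep eef; python3 go.py 631 -8 29.5
```

```text
eef_pos: [622.9, -11.2, 146.5]
eef_pos: [627.4, -8.5, 41.4]
eef_pos: [631.5, -8.0, 45.4]
[631.5  -8.   45.4] w 0.629 gf 30.0 F [ 0.7  1.4 -2.5] t 28.9
[631.   -8.   29.5] [ 0.   -0.06  1.59] [ 0.002  0.    -0.   ]
```

```bash
python3 -m handwheel '[[0,0,0.5,0,0,0,1],[0,0,1,0,0,0,1],[0,0,1.2,0,0,0,1],[0,0,1.2,0,0,0,1]]'|grep -E 'eef|wrist_f'; for i in 1 2 3 ; do python3 -m handwheel '[[0,0,0.1,0,0,0,1],[0,0,0.1,0,0,0,1]]'| grep -E 'eef|wrist_f'; done
```

```text
eef_pos: [630.0, -7.7, 31.4]
wrist_force: [1.3, -1.2, -2.2]
eef_pos: [630.5, -7.8, 30.9]
wrist_force: [-0.7, 0.3, -2.1]
eef_pos: [630.5, -7.8, 30.0]
wrist_force: [-1.1, -0.3, -0.9]
eef_pos: [630.7, -7.8, 29.5]
wrist_force: [-1.2, 0.3, 3.4]
```

Contact felt. Release, retreat straight up and look.

```bash
python3 -m handwheel '[[0,0,0,0,0,0,0.4],[0,0,0,0,0,0,0],[0,0,0,0,0,0,-0.5],[0,0,0,0,0,0,-1],[0,0,0,0,0,0,-1],[0,0,0,0,0,0,-1],[0,0,0,0,0,0,-1]]'|grep -E 'eef|width'; python3 -m handwheel '[[0,0,-2,0,0,0,-1],[0,0,-6,0,0,0,-1],[0,0,-10.5,0,0,0,-1],[0,0,-15,0,0,0,-1],[0,0,-19,0,0,0,-1],[0,-4,-19,0,0,0,-1],[0,-8,-19,0,0,0,-1],[0,-12,-19,0,0,0,-1]]'|grep eef; python3 -m handwheel '[[0,0,0,0,0,0,-1],[0,0,0,0,0,0,-1],[0,0,0,0,0,0,-1]]'|grep eef; python3 - <<'E'
from h import *
I={n:np.ascontiguousarray(capture(n)[:,:,::-1]) for n in C}
for n in C: print(n,'jar',fit(n,I[n],(631,-8),26.5,68).round(1))
cv2.imwrite("pics/fin.png",I["scene"][:,:])
E
```

```text
eef_pos: [630.5, -7.8, 28.8]
gripper_width: 0.996
eef_pos: [509.3, -7.8, 219.3]
eef_pos: [512.1, -8.0, 219.5]
top jar [649.3  -4.3]
scene jar [631.3  -7.8]
```

View pics/fin.png

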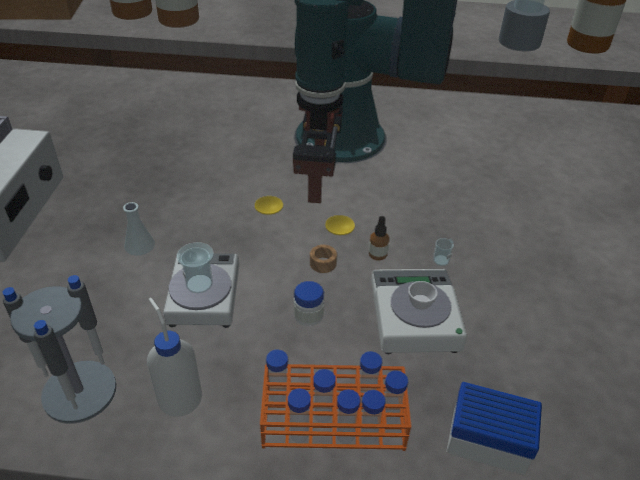

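All is in place: covered beaker on the stirrer (196,270), jar midway (309,300), dish on the pan (423,296) and the bystanders where they were. The top jar fit is spurious because the arm blocks that view. Handing in.

```bash
python3 -c "
from workcell import close_job
print(close_job())"
```

```text
the job is handed in; nothing more can be done
None
```

The job is handed in, verdict not shown: the beaker stands on the stirrer under the watch glass, the dish is on the balance pan, the jar is midway between stirrer and balance, and the bystanders look unmoved in the last picture.

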